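# Shut the insert case and push it back to its batten

### The arm

A 6-joint arm with a two-finger parallel gripper is mounted at the origin on a cart in front of the work surface, level with it; the furniture and walls round the work are solid. World frame = base frame: x ahead of the robot, y to its left, z up, the work surface at z = 0. Lengths are in m, angles in degrees, forces in N, time in s.
With the tool pointing down it reaches from about 0.375 to 0.75 m from the base axis. Payload 9 kg.
Tool frame: the origin (TCP) lies where the fingers leave the gripper's body, on its centre line; the fingertips stand 73 mm ahead of it and the grasp point (between the pads) lies 54 mm ahead of it (robot.tip_reach is the distance from the TCP to the fingertips, in m); z points along the fingers, y is the line along which they close (so a half turn about z gives the same grasp; the last joint's range is limited). The gripper opens to 85 mm and grips with 20 to 120 N. Pads are 22 mm wide; open, the fingers measure 114 mm over their backs; the gripper's body (76 mm by 85 mm) begins 54 mm behind the grasp point. The pads swing forward as they close: fully open they stand 13 mm farther back than shut.
Start: joints at [-85.468, 5.964, 5.575, 89.605, 0, 77.527], TCP at [0.175, -0.574, 0.304] pointing down, gripper open.
Joint ranges: [-171.21, 171.21], [-48.23, 106.86], [-62.78, 66.21], [-105.2, 120.99], [-86.42, 89.51], [-180, 180]. Speed limits (degrees/s): [127.2, 127.2, 147.25, 180, 180, 180].

### API

Orientations are given as [roll, pitch, yaw] about the fixed x, y, z axes, in that order (R = Rz(yaw) Ry(pitch) Rx(roll)).
In Python, from plant import robot gives the robot as it stands. Calls block until the motion is done:
- robot.move_pose(position, orientation): joint-space move of the TCP to a pose.
- robot.line_to(position, vel=0.15, rotation=None, guard=None): straight line of the TCP; rotation=None keeps the orientation; vel is the mean speed in m/s. With guard (N) it stops when the force on the tool has changed by that much, and returns True; else False.
- robot.goto_joints(angles): joint-space move.
- robot.set_gripper(opening): finger opening in m; the grip force is fixed at half the most; returns when the fingers have stopped.
- robot.pause(seconds).
- robot.ik(position, orientation): joint angles nearest the present ones, or None.
- robot.observe(): the state.
- robot.grab_frame(name): name is "scene" or "top" or "wrist"; returns the picture (384x512x3 uint8, blue, green, red); there is no depth.
- robot.get_calibration(name): a dict with "vertical_fov" (degrees; the focal length in pixels is half the picture's height over the tangent of half this angle, whatever the lens; pixels are square), "cx", "cy" (the principal point, pixels), "k1" (the pictures are not rectified: a ray, as slopes to the right and down, at radius r is drawn at 1 + k1 r^2 times it, then the intrinsics apply), "rvec" (rotation vector, rad) and "tvec" (3), from world to camera coordinates, as OpenCV has them. Camera axes: x right, y down, z forward; pixel columns grow to the right and rows downward; lengths in m; the calibration is good to about 2 mm. A picture is of the moment at which its call begins: read the wrist's pose just before it. get_calibration takes no time and is no camera call; for the wrist camera it gives the pose at the moment of the call.
A pose or a line that the arm cannot do raises robot.IKError and nothing moves.
- robot.job_done(): hands the job in; it is judged then, once.
The state is a dict: "time": time; "q": joint angles; "qvel": joint speeds; "joint_torque": joint torques, N m; "tool_pos": TCP position; "tcp_rot": TCP orientation; "ft_force": force on the tool from outside, world axes, zero at the start; "torque": the same for the moment, N m; "gripper_width": finger opening in m; "gripper_force": force on a finger pad.
Only numpy, scipy, OpenCV 4.12 (cv2) and the standard library are available. Lean on these libraries where they do the work, as an engineer would, in place of code of your own. Each camera call takes 0.05 s, during which the arm holds its last target. There are 200 camera calls.

### The job

With the fingertips only, push the lid of the open insert case down until it is fully shut, without slamming it. Then gently push the shut case along the bench, away from you, until its whole back edge rests squarely against the wooden batten behind it. Grasp and lift nothing, leave the parts in the case, the tape measure and the flanged hub alone, and take the hand clear.

Things in the scene. Friction and masses are not known exactly. Their poses are not given: they have to be found in the camera images.
- case: Low dark red-brown steel case, 139 x 204 x 39 mm shut, 0.9 kg, loose on the bench (friction about 0.6), four compartments. Origin: centre of underside; x from the front wall to the back (hinge) wall, y along its length. Front wall at x = -61 mm, shut lid's rim at -64, small central tab (24 mm wide, 30 to 38 mm up) to -69; back wall face at +64. Walls 36 mm high; shut lid's top 38 mm up.
- case_lid (a joint): Lid angle (rad) about the hinge along the case's back top edge: 0 = fully shut, 1.71 = fully open (leaning a little back past upright). The lid is a panel 129 mm from hinge to free edge, 204 mm long, 2 mm thick, with a 10 mm rim. The hinge is stiff (0.15 N m of friction): the lid stays at any angle and takes about 1 to 3 N at its free edge to move.
- case_hinge (a point): Middle of the lid's hinge axis: 66 mm behind the case's origin and 36 mm above its underside. The axis runs along the case's y. Axes as the case's.
- lid_edge (a point): Middle of the lid's free edge, on its outer face; moves with the lid. When shut it is 63 mm in front of the case's origin, 38 mm up.
- case_back (a point): Middle of the case's back wall face, 12 mm above its underside; axes as the case's. This face comes to rest against the batten.
- batten: Straight wooden batten screwed to the bench behind the case, 18 x 240 x 24 mm (x, y, z), fixed. Origin: centre of its underside; its x axis points away from the case, y along its length. The stop face is at x = -9 mm.
- bush: Grey flanged bush, 34 mm wide, 26 mm high, loose in an end compartment of the case (at its +y end). Origin: centre of its underside, standing 2 mm above the bench on the case's floor. To be left there.
- spacer: Brass-coloured spacer, 29 mm wide, 21 mm high, loose in an inner compartment of the case. Origin: centre of its underside. To be left there.
- tape_measure: Yellow tape measure, 65 x 73 x 40 mm, lying on the dark mat to the left of the work. Origin: centre of its underside. To be left alone.
- hub: Grey cast hub with a round flange, 62 mm wide, 31 mm high, lying on the pine board to the right of the work. Origin: centre of its underside. To be left alone.

How it is judged:
By the outcome, as a careful person would: the job done as asked, in the order asked, and still so for the second after the job is handed in, with the robot touching nothing.
It also fails if it takes over 51 s, if anything falls off the work surface, if the arm or the gripper's body presses on something with over 40 N, if the wrist force passes 120 N, or if a joint passes its speed limit or range.

## Working session

There is one attempt and no reset: what is moved stays moved. The work goes in short steps, each a Python script; the robot and the scene stay as the last script left them, time stands still between calls to the robot, and variables do not carry over. Pictures are saved under pics/ and viewed, at most 12 in all, crops included, and the job is handed in when it is done.

```bash
ls; mkdir -p pics
python3 - <<'E'
from plant import robot
import cv2
for n in("scene","top"):
    im=robot.grab_frame(n); cv2.imwrite(f"pics/{n}0.png",im)
    print(n,robot.get_calibration(n))
print(robot.observe())
E
```

```text
pics
scene {'vertical_fov': 57.626057312876846, 'cx': 252.6539348323628, 'cy': 189.25900502040366, 'k1': -0.07978286711463198, 'rvec': array([ 0.97188513, -2.45407945,  1.04167893]), 'tvec': array([0.47132841, 0.31156862, 0.67409349])}
top {'vertical_fov': 43.086700293570814, 'cx': 263.63823818328973, 'cy': 190.7036548442368, 'k1': -0.06784286673144359, 'rvec': array([ 2.19775107, -2.15779208,  0.08743877]), 'tvec': array([0.04412642, 0.60521239, 1.52150821])}
{'time': 0.1, 'q': array([-8.54670969e+01,  5.99425010e+00,  5.53424522e+00,  8.96056631e+01,
       -1.57928196e-03,  7.75276328e+01]), 'qvel': array([ 0.09540307, -0.10970608,  0.14411165,  0.03977241,  0.02546786,
       -0.01145881]), 'joint_torque': array([ 3.83281425e-03, -5.58205569e+01,  5.04721785e+01,  1.32760772e-02,
       -4.56301750e-04,  6.83708770e-07]), 'tool_pos': array([ 0.17547127, -0.57355263,  0.30323595]), 'tcp_rot': array([-1.79935541e+02, -1.26402096e-02,  1.70052641e+01]), 'ft_force': array([ 0.1975578 ,  0.40999993, -1.04701205]), 'torque': array([ 0.01664185, -0.08562564, -0.00209196]), 'gripper_force': 0.0, 'gripper_width': 0.08557666119149741}
```

View pics/scene0.png

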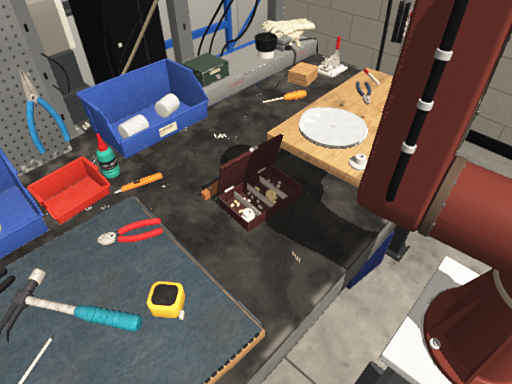

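View pics/top0.png

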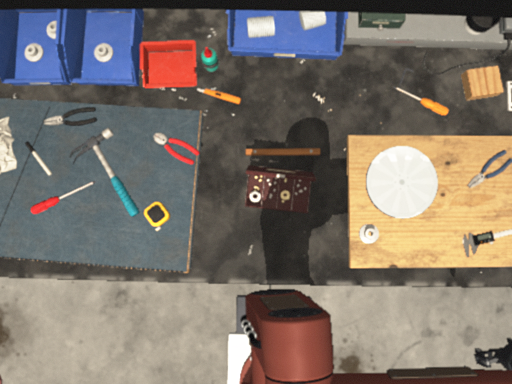

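The scene view shows the open case at about (258,185), with the batten just behind it. In the top view the case spans roughly (247-312, 170-210), the batten runs (247-320, 152), and the lid stands near row 171. Next I'll zoom in and mask by colour.

```bash
cat > h.py <<'E'
import numpy as np, cv2
from plant import robot
def K(c):
    f=192/np.tan(np.radians(c["vertical_fov"]/2)); return np.array([[f,0,c["cx"]],[0,f,c["cy"]],[0,0,1.]])
def D(c): return np.array([c["k1"],0,0,0.])
def ray(c,px):
    p=cv2.undistortPoints(np.float64(px).reshape(-1,1,2),K(c),D(c)).reshape(-1,2)
    R=cv2.Rodrigues(c["rvec"])[0]; t=np.ravel(c["tvec"])
    return -R.T@t, np.c_[p,np.ones(len(p))]@R
def plane(c,px,z):
    o,d=ray(c,px); return o+d*((z-o[2])/d[:,2])[:,None]
def proj(c,P): return cv2.projectPoints(np.float64(P).reshape(-1,1,3),c["rvec"],c["tvec"],K(c),D(c))[0].reshape(-1,2)
def tri(cs,pxs):
    A=np.zeros((3,3));b=np.zeros(3)
    for c,p in zip(cs,pxs):
        o,d=ray(c,[p]);d=d[0]/np.linalg.norm(d[0]);M=np.eye(3)-np.outer(d,d);A+=M;b+=M@o
    return np.linalg.solve(A,b)
E
python3 - <<'E'
from h import *
ct=robot.get_calibration("top")
im=cv2.imread("pics/top0.png")
# batten (orange-brown) 
hsv=cv2.cvtColor(im,cv2.COLOR_BGR2HSV)
for name,px,z in [("batten ends",[[247,152],[320,152]],.024),("case front corners",[[247,208],[309,211]],.036),("lid",[[250,170],[312,172]],.1)]:
    print(name,plane(ct,px,z).round(3).tolist())
a=cv2.resize(im[135:225,235:330],None,fx=6,fy=6,interpolation=cv2.INTER_CUBIC)
s=cv2.imread("pics/scene0.png")[125:235,185:315]
cv2.imwrite("pics/z1.png",a)
# look from wrist: where would the camera look
c=robot.get_calibration("wrist");o,d=ray(c,[[256,192]]);print("wrist",o,d,c["vertical_fov"],robot.observe()["tool_pos"])
robot.move_pose([0.42,0.0,0.33],[180,0,0])
c=robot.get_calibration("wrist");cv2.imwrite("pics/w1.png",robot.grab_frame("wrist"));o,d=ray(c,[[256,192]]);print(o,d,robot.observe()["time"],robot.observe()["ft_force"],robot.observe()["q"])
E
```

```text
batten ends [[0.728, 0.111, 0.024], [0.732, -0.123, 0.024]]
case front corners [[0.548, 0.107, 0.036], [0.542, -0.089, 0.036]]
lid [[0.66, 0.098, 0.1], [0.658, -0.091, 0.1]]
wrist [ 0.24902174 -0.5513598   0.37313279] [[-0.28685692 -0.08799964 -0.95393661]] 66.62829615422612 [ 0.17547127 -0.57355263  0.30323595]
[ 4.96989706e-01 -3.53005072e-04  3.99842766e-01] [[-0.30022919 -0.0012412  -0.95387986]] 2.3833 [-0.88750381  0.25775758  0.01278387] [-1.80402553e+01 -2.52682697e+01 -1.97561925e+01  9.55201235e+01
 -5.20287375e-03  1.62010178e+02]
```

View pics/z1.png

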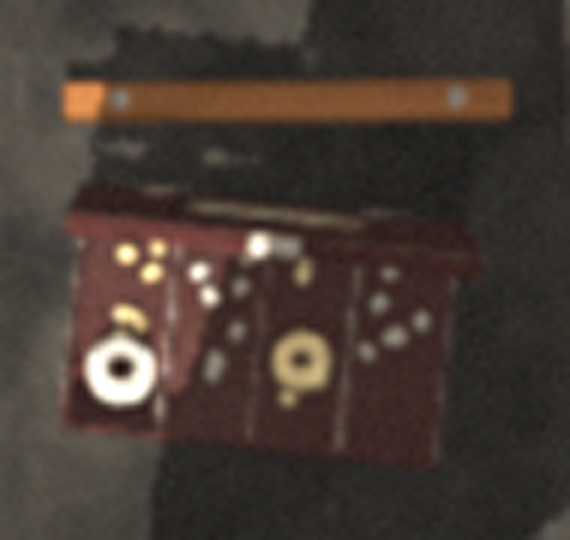

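View pics/w1.png

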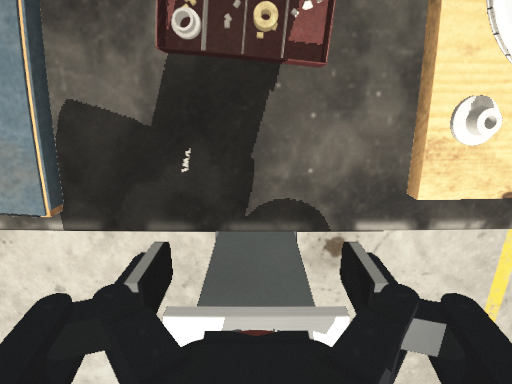

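The zoomed top view shows the batten at crop rows 82-122 (x 62-512) and the case turned a few degrees. The lid stands nearly upright at crop rows 190-270. In the wrist view the case front runs from (158,48) to (328,65). I'll tilt the hand forward and take two wrist views from different places.

Run:
```python
from h import *
import pickle
print(robot.tip_reach)
out=[]
for i,(p,pitch) in enumerate([([0.40,0.10,0.40],-22),([0.42,-0.10,0.46],-22)]):
    robot.move_pose(p,[180,pitch,0]); robot.pause(.3)
    c=robot.get_calibration("wrist");im=robot.grab_frame("wrist");out.append(c)
    cv2.imwrite(f"pics/v{i}.png",im)
pickle.dump(out,open("cal.pkl","wb"))
ims=[cv2.imread(f"pics/v{i}.png") for i in (0,1)]
print(robot.observe()["time"])
cv2.imwrite("pics/v0z.png",cv2.resize(ims[0][0:260,80:480],None,fx=2,fy=2,interpolation=cv2.INTER_CUBIC))
cv2.imwrite("pics/v1z.png",cv2.resize(ims[1][0:260,80:480],None,fx=2,fy=2,interpolation=cv2.INTER_CUBIC))
```

```text
0.0726Traceback (most recent call last):
  File "<stdin>", line 6, in <module>
plant.IKError: the arm cannot take that pose within its joint ranges
```

Run:
```python
from h import *
for y in (.1,-.1):
  for pitch in (0,-10,-20,-25,-30):
    r=[(x,z) for x in (.35,.4,.45,.5,.55) for z in (.3,.35,.4,.45,.5) if robot.ik([x,y,z],[180,pitch,0]) is not None]
    print(y,pitch,r)
print([(p,x,yaw) for p in (0,-15,-30) for yaw in (0,180) for x in (.5,.54,.58) if robot.ik([x,0,.08],[180,p,yaw]) is not None])
print([x for x in (.68,.7,.72,.74) if robot.ik([x,0,.21],[180,0,0]) is not None])
```

```text
0.1 0 [(0.35, 0.3), (0.35, 0.35), (0.35, 0.4), (0.35, 0.45), (0.35, 0.5), (0.4, 0.3), (0.4, 0.35), (0.4, 0.4), (0.4, 0.45), (0.4, 0.5), (0.45, 0.3), (0.45, 0.35), (0.45, 0.4), (0.45, 0.45), (0.45, 0.5), (0.5, 0.3), (0.5, 0.35), (0.5, 0.4), (0.5, 0.45), (0.5, 0.5), (0.55, 0.3), (0.55, 0.35), (0.55, 0.4), (0.55, 0.45), (0.55, 0.5)]
0.1 -10 [(0.35, 0.35), (0.35, 0.4), (0.35, 0.45), (0.35, 0.5), (0.4, 0.3), (0.4, 0.35), (0.4, 0.4), (0.4, 0.45), (0.4, 0.5), (0.45, 0.3), (0.45, 0.35), (0.45, 0.4), (0.45, 0.45), (0.45, 0.5), (0.5, 0.3), (0.5, 0.35), (0.5, 0.4), (0.5, 0.45), (0.5, 0.5), (0.55, 0.3), (0.55, 0.35), (0.55, 0.4), (0.55, 0.45), (0.55, 0.5)]
0.1 -20 [(0.35, 0.5), (0.4, 0.4), (0.4, 0.45), (0.4, 0.5), (0.45, 0.3), (0.45, 0.35), (0.45, 0.4), (0.45, 0.45), (0.45, 0.5), (0.5, 0.3), (0.5, 0.35), (0.5, 0.4), (0.5, 0.45), (0.5, 0.5), (0.55, 0.3), (0.55, 0.35), (0.55, 0.4), (0.55, 0.45), (0.55, 0.5)]
0.1 -25 [(0.4, 0.5), (0.45, 0.35), (0.45, 0.4), (0.45, 0.45), (0.45, 0.5), (0.5, 0.3), (0.5, 0.35), (0.5, 0.4), (0.5, 0.45), (0.5, 0.5), (0.55, 0.3), (0.55, 0.35), (0.55, 0.4), (0.55, 0.45), (
[... 1147 characters left out ...]
5), (0.4, 0.5), (0.45, 0.3), (0.45, 0.35), (0.45, 0.4), (0.45, 0.45), (0.45, 0.5), (0.5, 0.3), (0.5, 0.35), (0.5, 0.4), (0.5, 0.45), (0.5, 0.5), (0.55, 0.3), (0.55, 0.35), (0.55, 0.4), (0.55, 0.45), (0.55, 0.5)]
-0.1 -30 [(0.4, 0.5), (0.45, 0.4), (0.45, 0.45), (0.45, 0.5), (0.5, 0.3), (0.5, 0.35), (0.5, 0.4), (0.5, 0.45), (0.5, 0.5), (0.55, 0.3), (0.55, 0.35), (0.55, 0.4), (0.55, 0.45), (0.55, 0.5)]
[(0, 0.5, 0), (0, 0.54, 0), (0, 0.58, 0), (0, 0.5, 180), (0, 0.54, 180), (0, 0.58, 180), (-15, 0.5, 0), (-15, 0.54, 0), (-15, 0.58, 0), (-15, 0.5, 180), (-15, 0.54, 180), (-15, 0.58, 180), (-30, 0.54, 0), (-30, 0.58, 0), (-30, 0.5, 180), (-30, 0.54, 180), (-30, 0.58, 180)]
[0.68, 0.7, 0.72, 0.74]
```

Run:
```python
from h import *
import pickle
out=[]
for i,(p,pitch) in enumerate([([0.55,0.07,0.40],-15),([0.55,-0.07,0.40],-15)]):
    robot.move_pose(p,[180,pitch,0]); robot.pause(.2)
    c=robot.get_calibration("wrist");im=robot.grab_frame("wrist");out.append(c)
    cv2.imwrite(f"pics/v{i}.png",im)
    print(proj(c,[[.545,.107,.036],[.545,-.09,.036],[.73,.11,.024],[.73,-.12,.024]]).round())
    cv2.imwrite(f"pics/v{i}z.png",cv2.resize(im[0:300,56:456],None,fx=2,fy=2,interpolation=cv2.INTER_CUBIC))
pickle.dump(out,open("cal.pkl","wb"))
print(robot.observe()["time"])
```

```text
[[231. 218.]
 [358. 218.]
 [230. 100.]
 [375. 101.]]
[[143. 218.]
 [269. 219.]
 [143. 102.]
 [288. 101.]]
4.2333
```

View pics/v0z.png

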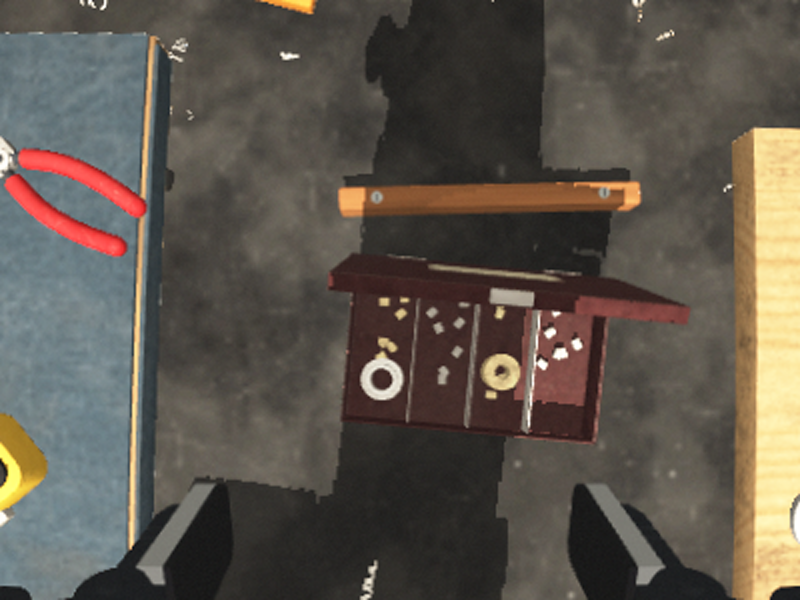

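View pics/v1z.png

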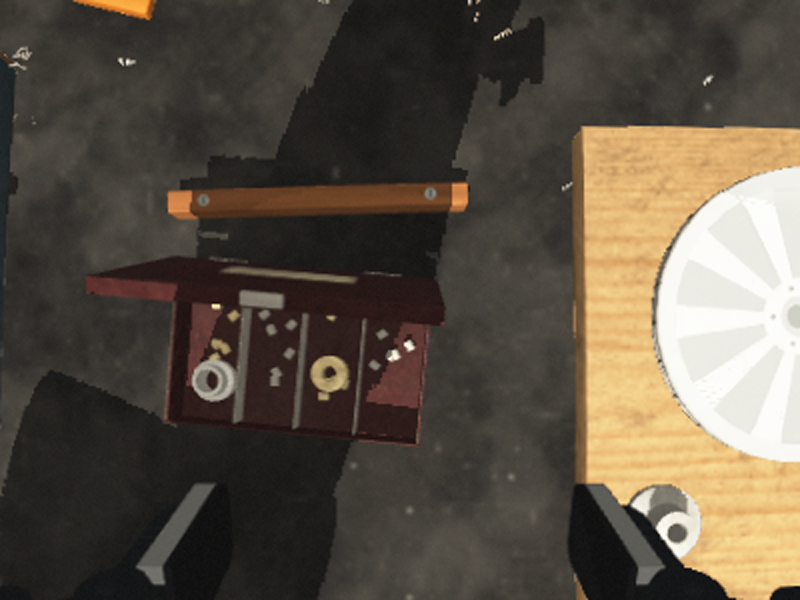

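In both views the batten's near edge is at crop row ~215. The case's front top corners are at v0 (345,418)/(597,441) and v1 (166,421)/(419,443). The lid's free-edge outer corners are at v0 (330,273)/(688,307) and v1 (87,275)/(443,305). The lid's outer face is visible, so it leans towards the robot. Next I'll triangulate these points.

Run:
```python
from h import *
import pickle
cs=pickle.load(open("cal.pkl","rb"))
f=lambda p:(p[0]/2+55.75,p[1]/2-.25)
P={}
for n,a,b in [("frontL",(345,418),(166,421)),("frontR",(597,441),(419,443)),("lidL_in",(330,290),(87,291)),("lidR_in",(688,322),(443,322)),
 ("lidL_out",(330,273),(87,275)),("lidR_out",(688,307),(443,305)),
 ("batNearTopL",(340,190),(168,193)),("batFarR",(639,182),(466,183)),("tab",(512,297),(261,299)),("screwL",(377,198),(203,200)),("screwR",(604,192),(430,193)),
 ("bush",(381,379),(213,380))]:
    P[n]=tri(cs,[f(a),f(b)]);print(n,P[n].round(4))
# batten stop-face edges: rows of orange mask near edge (bottom of stop face z=0)
for i,c in enumerate(cs):
    im=cv2.imread(f"pics/v{i}.png");h=cv2.cvtColor(im,cv2.COLOR_BGR2HSV)
    m=cv2.inRange(h,(6,110,50),(22,255,255));x0=220 if i==0 else 132
    m[:85]=0;m[115:]=0;m[:,:x0]=0;m[:,x0+165:]=0
    xs=np.arange(x0+20,x0+135,4);pts=[]
    for x in xs:
        r=np.flatnonzero(m[:,x]); 
        if len(r)>4: pts.append((x,r.max()+.5,r.min()-.5))
    pts=np.array(pts);lo=plane(c,pts[:,:2],0.0);hi=plane(c,pts[:,[0,2]],0.024)
    for q in(lo,hi):
        k=np.polyfit(q[:,1],q[:,0],1);print("bat x at y=0, yaw deg",k[1].round(4),np.degrees(-np.arctan(k[0])).round(2),np.std(q[:,0]-np.polyval(k,q[:,1])).round(4))
    cols=np.flatnonzero(m.any(0));print(cols.min(),cols.max())
d=P["frontL"]-P["frontR"];d[2]=0;print("len",np.linalg.norm(d));y=d/np.linalg.norm(d);x=np.array([y[1],-y[0],0])
print("case yaw",np.degrees(np.arctan2(-y[0],y[1])))
o=(P["frontL"]+P["frontR"])/2+x*.061;o[2]=0;hg=o+x*.066+[0,0,.036];print("origin",o,"hinge",hg)
for s in("in","out"):
    for k in "LR":
        v=P[f"lid{k}_{s}"]-hg;print(s,k,"along",v@x,"y",v@y,"z",v[2],"ang",np.degrees(np.arctan2(v[2],-(v@x))))
```

```text
frontL [0.5596 0.111  0.0435]
frontR [ 0.5417 -0.0837  0.0383]
lidL_in [0.6442 0.1079 0.1618]
lidR_in [ 0.6266 -0.0927  0.1619]
lidL_out [0.6534 0.1079 0.1618]
lidR_out [ 0.6355 -0.0927  0.1619]
batNearTopL [0.7387 0.1163 0.0232]
batFarR [ 0.7456 -0.1208  0.0247]
tab [0.6394 0.0078 0.1653]
screwL [0.7318 0.0871 0.0259]
screwR [ 0.7373 -0.0923  0.0251]
bush [0.5891 0.0846 0.0104]
bat x at y=0, yaw deg 0.7263 1.37 0.0005
bat x at y=0, yaw deg 0.7439 1.44 0.0004
225 376
bat x at y=0, yaw deg 0.7264 1.43 0.0005
bat x at y=0, yaw deg 0.7438 1.63 0.0005
139 289
len 0.1955843421708597
case yaw -5.2581084039254105
origin [0.61137358 0.00807351 0.        ] hinge [0.67709585 0.0020251  0.036     ]
in L along -0.04247646414580451 y 0.10245454266528914 z 0.1258280112191353 ang 71.34657362744869
in R along -0.04158794924948587 y -0.09898031482594749 z 0.12591588863087022 ang 71.72245949618973
out L along -0.03330266013865 y 0.10327747844470586 z 0.12575770638938086 ang 75.16762091662196
out R along -0.03270853385223246 y -0.09812235770559188 z 0.1258775571070818 ang 75.43415378502198
```

The lid is at about 75°, the case yaw is -5.3° and the batten yaw is +1.4°. Now I'll close the lid with the closed fingertips, following its arc and finishing slowly under a force guard.

```bash
cat >> h.py <<'E'
YAW=-5.26; hg=np.array([.6771,.0020,.036]); cx=np.array([np.cos(np.radians(YAW)),np.sin(np.radians(YAW)),0]); cz=np.array([0,0,1.])
def tcp(th,r=.108,off=.0):
    t=np.radians(th); p=hg-cx*r*np.cos(t)+cz*r*np.sin(t)+(.002+off)*(cx*np.sin(t)+cz*np.cos(t))
    return p+cx*.011+cz*robot.tip_reach
E
python3 - <<'E'
from h import *
robot.set_gripper(0)
R=[180,0,YAW]
s=tcp(75,off=.025); a=s+[0,0,.12]
for th in range(75,-1,-15): assert robot.ik(tcp(th),R) is not None
robot.move_pose(a,R); robot.line_to(s,vel=.12)
f0=robot.observe()["ft_force"]
print("tip",robot.tip_reach)
for th in (75,66,57,48,39,30,22,15,10):
    robot.line_to(tcp(th),vel=.08); o=robot.observe(); print(th,o["time"],(o["ft_force"]-f0).round(2))
e=tcp(0)-[0,0,.005]
print("guard",robot.line_to(e,vel=.02,guard=6)); o=robot.observe(); print(o["time"],o["tool_pos"][2]-robot.tip_reach,(o["ft_force"]-f0).round(2))
cv2.imwrite("pics/sc1.png",robot.grab_frame("scene")[100:250,150:350])
E
```

```text
tip 0.0726
75 7.5167 [ 0.32  0.52 -0.06]
66 7.875 [ 0.77  1.56 -0.1 ]
57 8.2333 [ 0.11  0.92 -0.19]
48 8.5917 [0.57 0.49 1.99]
39 8.95 [-0.91  0.12  0.46]
30 9.3083 [0.18 1.38 1.15]
22 9.65 [0.16 0.95 0.94]
15 9.9667 [0.48 1.6  0.15]
10 10.2333 [-0.26  0.87  1.1 ]
guard True
11.1083 0.038456452037492816 [-0.64  1.    5.68]
```

Run:
```python
from h import *
p=robot.observe()["tool_pos"]
print(robot.line_to(p-[0,0,.003],vel=.01,guard=10)); o=robot.observe();print(o["tool_pos"][2]-robot.tip_reach,o["ft_force"])
robot.line_to(p+[0,0,.12],vel=.15)
robot.move_pose([.53,0.0,.33],[180,-15,0]); robot.pause(.2)
c=robot.get_calibration("wrist");im=robot.grab_frame("wrist")
import pickle;pickle.dump(c,open("c2.pkl","wb"))
cv2.imwrite("pics/w2.png",im);print(robot.observe()["time"])
cv2.imwrite("pics/w2z.png",cv2.resize(im[0:300,56:456],None,fx=2,fy=2,interpolation=cv2.INTER_CUBIC))
```

```text
True
0.03840136032931406 [-1.52769961  0.38608072  7.31698706]
13.2167
```

View pics/w2z.png

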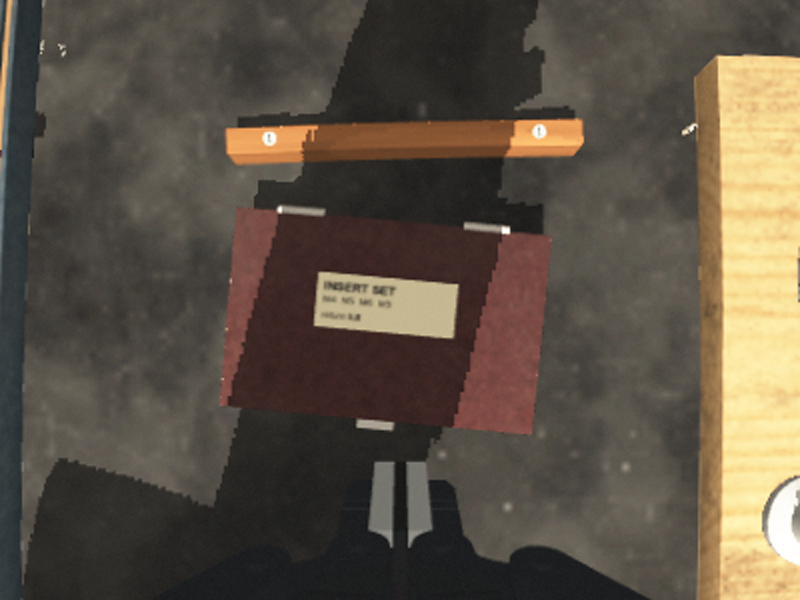

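The lid is shut flat. Its corners are at crop (220,405), (531,434), (550,234) and (237,207), with the tab at (375,425). I'll get the case pose from those, approach the front wall with the fingers straddling the tab, and push.

```bash
cat > push.py <<'E'
from h import *
from scipy.spatial.transform import Rotation as Ro
PITCH=-15; BY=1.43
n=np.array([np.cos(np.radians(BY)),np.sin(np.radians(BY))]); B=np.array([.7264,-.002]); F1=B-.125*n
def hand(front,yaw,back=0.,z=.014):
    "TCP so that the front corners of the fingertips stand at `front`, `back` m before it, z high"
    R=Ro.from_euler("xyz",[180,PITCH,yaw],degrees=True); u=np.array([np.cos(np.radians(yaw)),np.sin(np.radians(yaw))])
    return np.r_[np.array(front)-back*u,z]-R.apply([.011,0,robot.tip_reach]),[180,PITCH,yaw]
def casepose(c,crop,s=2,ox=56,oy=0):
    p=np.array(crop,float)/s+[ox-.25,oy-.25]; P=plane(c,p,.038)
    FL,FR,BR,BL=P[:,:2]; y=(FL-FR)/np.linalg.norm(FL-FR)+(BL-BR)/np.linalg.norm(BL-BR); y/=np.linalg.norm(y)
    x=np.array([y[1],-y[0]]); fm=(FL+FR)/2
    print("len",np.linalg.norm(FL-FR),np.linalg.norm(BL-BR),"depth",(BL+BR-FL-FR)@x/2)
    return fm+.064*x, np.degrees(np.arctan2(-y[0],y[1])), x
E
python3 - <<'E'
from push import *
import pickle
c=pickle.load(open("c2.pkl","rb"))
o,yaw,x=casepose(c,[(220,405),(531,434),(550,234),(237,207)])
F0=o-.061*x; print("origin",o,"yaw",yaw,"front",F0,"final front",F1)
pickle.dump((F0,yaw),open("f0.pkl","wb"))
p,r=hand(F0,yaw,.035)
for a,y,b in((F0,yaw,.035),(F0,yaw,0),(F1,BY,0)):
    q,rr=hand(a,y,b); print(robot.ik(q,rr) is not None,q)
a=p+np.array([0,0,.10])
robot.set_gripper(.06); robot.move_pose(a,r); print("tip",robot.tip_reach)
print(robot.line_to(p,vel=.1,guard=8)); print(robot.observe()["time"])
robot.pause(.2); f0=robot.observe()["ft_force"]
q,_=hand(F0,yaw,-.008); print("contact",robot.line_to(q,vel=.025,guard=3))
ob=robot.observe(); print(ob["time"],ob["tool_pos"],"expected",hand(F0,yaw)[0],(ob["ft_force"]-f0).round(2))
cv2.imwrite("pics/s2.png",cv2.resize(robot.grab_frame("scene")[110:260,170:370],None,fx=4,fy=4,interpolation=cv2.INTER_CUBIC))
E
```

```text
len 0.20315552943973794 0.20232823625226598 depth 0.1290450800307675
origin [0.60994373 0.01062712] yaw -5.135645330665204 front [0.54918861 0.01608747] final front [ 0.60143893 -0.00511945]
True [0.48503175 0.02185355 0.08127921]
True [0.51989125 0.01872056 0.08127921]
True [ 0.57203264 -0.00585353  0.08127921]
tip 0.0726
False
15.6417
contact True
17.0917 [0.51902716 0.0187891  0.08075547] expected [0.51989125 0.01872056 0.08127921] [ 1.38  1.   -0.06]
```

View pics/s2.png

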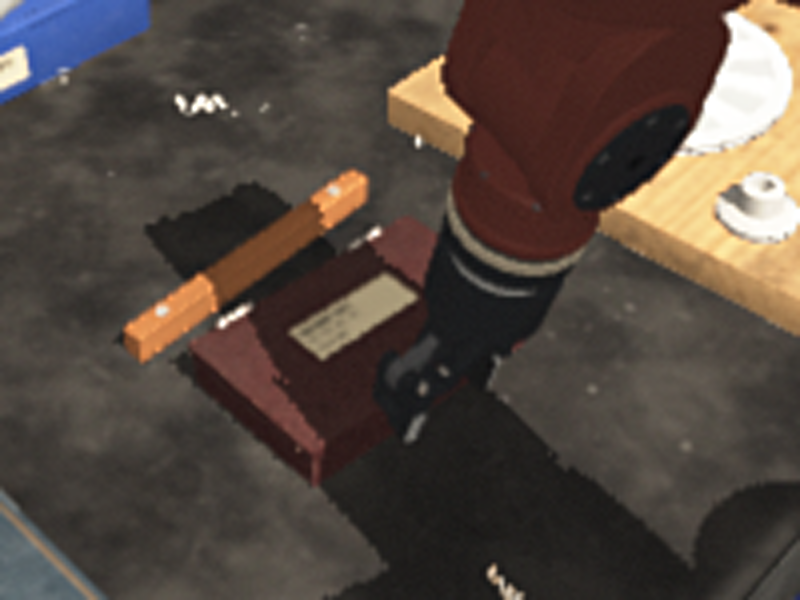

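The fingertips are at the front wall, straddling the tab, and the case looks undisturbed. Now I'll push it, turning to the batten's yaw on the way, with a guarded finish.

Run:
```python
from push import *
import pickle
F0,yaw=pickle.load(open("f0.pkl","rb"))
f0=robot.observe()["ft_force"]
N2=F1-.007*n
for t in np.linspace(.2,1,5):
    p,r=hand(F0+t*(N2-F0),yaw+t*(BY-yaw)); g=robot.line_to(p,vel=.03,rotation=r,guard=25)
    ob=robot.observe(); print(round(t,2),g,ob["time"],(ob["ft_force"]-f0).round(1))
    if g: break
robot.pause(.2)
c=robot.get_calibration("wrist");im=robot.grab_frame("wrist");pickle.dump(c,open("c3.pkl","wb"))
cv2.imwrite("pics/w3.png",im)
```

```text
0.2 False 17.675 [-1.4 -0.3 -1.7]
0.4 False 18.1667 [-0.2 -0.7 -0.8]
0.6 False 18.6583 [-0.5 -0.7 -1.2]
0.8 False 19.15 [-1.  -1.  -1.4]
1.0 False 19.6417 [-1.  -0.8 -0.9]
```

View pics/w3.png

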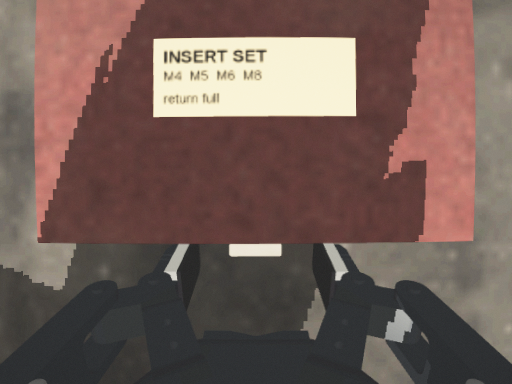

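The case is square to the hand with the tab centred between the fingers at (255,250), and its front edge is level at row 242. Now the final guarded push onto the batten.

Run:
```python
from push import *
import pickle
f0=robot.observe()["ft_force"]
for b in (-.000,-.002,-.004,-.006,-.008,-.010):
    p,r=hand(F1,BY,b); g=robot.line_to(p,vel=.012,rotation=r,guard=14)
    ob=robot.observe(); d=ob["ft_force"]-f0; print(b,g,ob["time"],d.round(1),ob["tool_pos"]-hand(F1,BY)[0])
    if g or d[0]<-14: break
```

```text
-0.0 False 20.625 [-3.7  0.5  1.1] [-1.66984934e-04  8.32757682e-05 -1.14163427e-04]
-0.002 False 20.9417 [-11.2   0.3   4.3] [ 0.00073604  0.00014059 -0.00073103]
-0.004 True 21.1583 [1.6 0.5 0.9] [ 0.00058713  0.0003897  -0.00194607]
```

Run:
```python
from push import *
import pickle
p,r=hand(F1,BY,.06); robot.line_to(p+np.array([0,0,.004]),vel=.08,rotation=r)
robot.line_to(p+np.array([0,0,.20]),vel=.2)
robot.move_pose([.53,0.0,.33],[180,-15,0]); robot.pause(.3)
c=robot.get_calibration("wrist");im=robot.grab_frame("wrist");pickle.dump(c,open("c4.pkl","wb"))
cv2.imwrite("pics/w4z.png",cv2.resize(im[20:260,120:400],None,fx=2.5,fy=2.5,interpolation=cv2.INTER_CUBIC)); cv2.imwrite("pics/w4.png",im)
cv2.imwrite("pics/s4.png",robot.grab_frame("scene"));print(robot.observe()["time"])
```

```text
23.9167
```

View pics/w4z.png

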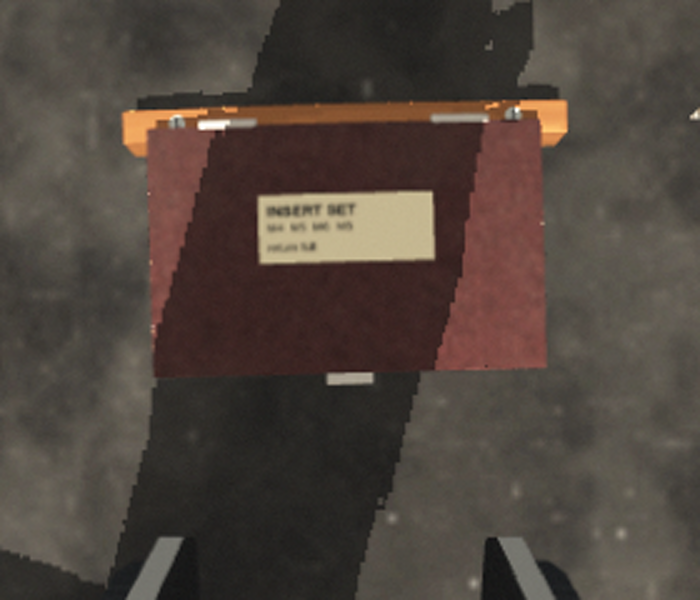

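The case now sits against the batten. Its back corners are at crop (148,130) and (541,121), between the batten ends at 123 and 567. I'll measure the remaining gap and the squareness.

Run:
```python
from push import *
import pickle
c=pickle.load(open("c4.pkl","rb"))
o,yaw,x=casepose(c,[(155,376),(547,368),(541,121),(148,130)],2.5,120,20)
y=np.array([-x[1],x[0]])
print("origin",o,"yaw",yaw)
im=cv2.imread("pics/w4.png");h=cv2.cvtColor(im,cv2.COLOR_BGR2HSV)
# sub-pixel-ish edges: lid front edge & batten far edge in this same view
g=cv2.cvtColor(im,cv2.COLOR_BGR2LAB)[:,:,1].astype(float)
def fit(cols,r0,r1,z,sign,ch):
    pts=[]
    for x in cols:
        d=sign*np.diff(cv2.GaussianBlur(ch[r0:r1,x:x+1],(1,3),0)[:,0]);k=d.argmax();pts.append((x,r0+k+.5))
    P=plane(c,pts,z);k=np.polyfit(P[:,1],P[:,0],1);e=P[:,0]-np.polyval(k,P[:,1]);m=abs(e)<.002;k=np.polyfit(P[m,1],P[m,0],1)
    return k[1].round(4),np.degrees(-np.arctan(k[0])).round(2),m.sum()
cols=np.r_[185:248:3,273:335:3]
print("lid front x@y0,yaw",fit(cols,160,178,.038,-1,g))
print("batten back",fit(range(175,340,3),52,68,.024,1,g))
for s in(.102,-.102):
    P=o+.064*x+s*y; print("gap",(B-P)@n)
print("y offset on batten",(o-B)@np.array([-n[1],n[0]]))
```

```text
len 0.20331286309544894 0.20322128022959773 depth 0.12748698416217177
origin [ 0.663321   -0.00418859] yaw 1.2571536724199424
lid front x@y0,yaw (np.float64(0.5989), np.float64(1.5), np.int64(42))
batten back (np.float64(0.7434), np.float64(1.42), np.int64(55))
gap -0.0011934418037713663
gap -0.0005780282839063258
y offset on batten -0.0006137335983972686
```

Run:
```python
from push import *
p,r=hand(F1,BY,.03); a=p+np.array([0,0,.1])
robot.move_pose(a,r); robot.line_to(p,vel=.12); robot.line_to(hand(F1,BY,.006)[0],vel=.06); robot.pause(.3)
f0=robot.observe()["ft_force"];h0=hand(F1,BY)[0]
g=False
for b in np.arange(.004,-.0041,-.001):
    g=robot.line_to(hand(F1,BY,b)[0],vel=.01,guard=12); ob=robot.observe(); d=ob["ft_force"]-f0
    print(round(b,4),g,d.round(1),((ob["tool_pos"]-h0)*1e3).round(2))
    if g or d[0]<-9: break
robot.line_to(hand(F1,BY,.001)[0],vel=.01)
robot.line_to(hand(F1,BY,.06)[0]+[0,0,.004],vel=.08)
robot.line_to(hand(F1,BY,.06)[0]+[0,0,.2],vel=.25); robot.move_pose([.45,0,.33],[180,-10,0]); robot.pause(.2)
c=robot.get_calibration("wrist");im=robot.grab_frame("wrist")
import pickle;pickle.dump(c,open("c5.pkl","wb"));cv2.imwrite("pics/w5.png",im)
cv2.imwrite("pics/s5.png",cv2.resize(robot.grab_frame("scene")[110:240,170:330],None,fx=4.5,fy=4.5,interpolation=cv2.INTER_CUBIC));print(robot.observe()["time"])
```

```text
0.004 False [ 0.9 -1.3 -0.7] [-3.96 -0.11 -0.01]
0.003 False [ 0.4 -0.8  0.6] [-2.95 -0.08 -0.01]
0.002 False [ 0.3 -1.6  0.1] [-1.94 -0.03  0.02]
0.001 False [ 0.6 -1.1  0. ] [-0.96 -0.02  0.02]
0.0 False [-0.8 -1.2 -0.2] [-0.08  0.   -0.09]
-0.001 False [-4.1 -1.8  1.9] [ 0.32  0.11 -0.5 ]
-0.002 False [-9.1 -1.8  2.6] [ 0.68  0.18 -0.91]
31.25
```

View pics/s5.png

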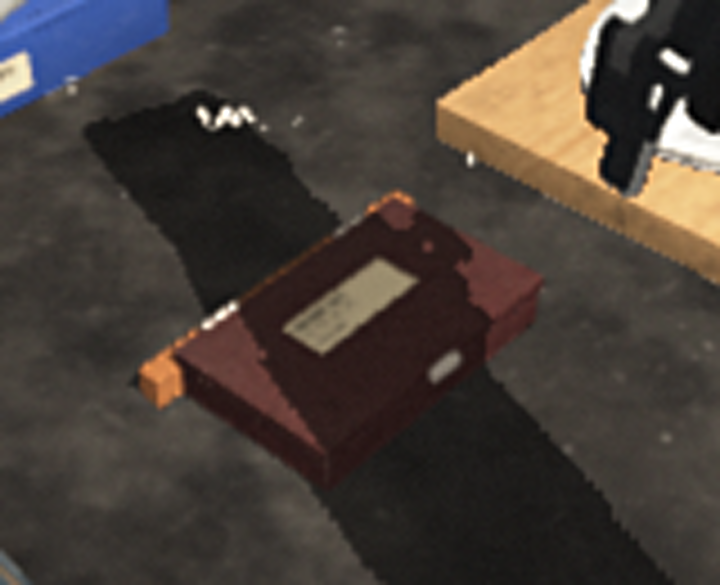

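The case is shut and flush along the batten, with the hand clear. On the second push the fingers met firm resistance within 0.1 mm of the position I'd calculated for a seated case. I'm handing in the job.

```bash
python3 -c "
from plant import robot
print(robot.job_done())"
```

```text
the job is handed in; nothing more can be done
None
```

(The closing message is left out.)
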